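Put the horn blades away in the damp box and lock its lid

ROBOT

A 6-joint arm with a two-finger parallel gripper is mounted at the origin on the work surface. World frame = base frame: x ahead of the robot, y to its left, z up, the work surface at z = 0. Lengths are in m, angles in rad, forces in N, time in s.
With the tool pointing down it reaches from about 0.275 to 0.825 m from the base axis. Payload 4.9 kg.
Tool frame: the origin (TCP) lies at the very end of the fingers, on their centre line; the grasp point (between the pads) lies 19 mm behind it; z points along the fingers, y is the line along which they close (so a half turn about z gives the same grasp; the last joint's range is limited). The gripper opens to 85 mm and grips with 20 to 120 N. Pads are 22 mm wide; open, the fingers measure 114 mm over their backs; the gripper's body (76 mm by 85 mm) begins 54 mm behind the grasp point. The pads swing forward as they close: fully open they stand 13 mm farther back than shut.
Start: joints at [-1.483, 0.326, -0.193, 1.052, 0, 1.437], TCP at [0.121, -0.537, 0.231] pointing down, gripper open.
Joint ranges: [-2.65, 2.65], [-0.97, 1.79], [-1.3, 1.35], [-1.93, 2.1], [-1.47, 1.37], [-3.14, 3.14]. Speed limits (rad/s): [2.57, 2.57, 3.14, 3.14, 3.14, 3.14].

INTERFACE

Orientations are given as a unit quaternion [w, x, y, z].
In Python, from cell import bot gives the robot as it stands. Calls block until the motion is done:
- bot.move_pose(position, orientation): joint-space move of the TCP to a pose.
- bot.move_linear(position, speed=0.15, rotation=None, until_force=None): straight line of the TCP; rotation=None keeps the orientation; speed is the mean speed in m/s. With until_force (N) it stops when the force on the tool has changed by that much, and returns True; else False.
- bot.goto_joints(angles): joint-space move.
- bot.set_gripper(opening, grasp_force=None): opening from 0.0 (shut) to 1.0 (fully open); grasp_force is the grip in N (None keeps the last); returns when the fingers have stopped.
- bot.wait(seconds).
- bot.solve_ik(position, orientation): joint angles nearest the present ones, or None.
- bot.camera(name): name is "scene" or "top" or "wrist"; returns the picture (420x560x3 uint8, red, green, blue); there is no depth.
- bot.calibration(name): a dict with "mtx" (3x3 intrinsics, pixels), "k1" (the pictures are not rectified: a ray, as slopes to the right and down, at radius r is drawn at 1 + k1 r^2 times it, then the intrinsics apply), "extrinsics" (4x4, takes a point from world to camera coordinates); the wrist camera has in their place "hand_eye" (4x4, takes a point from camera to tool coordinates, whose origin is the TCP and whose axes are the flange's). Camera axes: x right, y down, z forward; pixel columns grow to the right and rows downward; lengths in m; the calibration is good to about 2 mm. A picture is of the moment at which its call begins: read the wrist's pose just before it. calibration takes no time and is no camera call.
A pose or a line that the arm cannot do raises bot.PlanningError and nothing moves.
- bot.close_job(): hands the job in; it is judged then, once.
Readings, each from a call of its own:
- bot.read_clock(): time.
- bot.read_joint_positions(): joint angles.
- bot.read_joint_vel(): joint speeds.
- bot.read_joint_efforts(): joint torques, N m.
- bot.read_position(): TCP position.
- bot.read_tool_rot(): TCP orientation.
- bot.read_ft_force(): force on the tool from outside, world axes, zero at the start.
- bot.read_moment(): the same for the moment, N m.
- bot.read_gripper_width(): opening from 0.0 (shut) to 1.0 (fully open).
- bot.read_finger_force(): force on a finger pad.
Only numpy, scipy, OpenCV 4.12 (cv2) and the standard library are available. Lean on these libraries where they do the work, as an engineer would, in place of code of your own. Each camera call takes 0.05 s, during which the arm holds its last target. There are 200 camera calls.

TASK

Put away all the thin horn blades that are lying on the plaster slab: they are thin and brittle, so do not claw them up where they lie but slide each one out over the slab's edge until you can pinch the end that sticks out, and lay it flat on the bottom of the damp box (one on another is fine). When all of them are in, shut the lid and lock both of its quarter-turn studs: push each one fully in and, without forcing it, turn it clockwise ninety degrees. Leave the teapot, the plaster ring and the tool pot where they are.

Things in the scene. Friction and masses are not known exactly. Their poses are not given: they have to be found in the camera images.
- blade_a: thin dark horn blade, 140 x 56 x 2 mm, 30 g, one end straight, the other a half round. Too thin to grip cleanly while flat on a surface. Origin: middle of its outline (mass centre within 3 mm), on its underside; x runs lengthwise to the round end, z up. Starts flat on the slab, straight end roughly towards the robot. A fingertip pressed on it drags it along the slab. May be absent.
- blade_b: thin dark horn blade, 130 x 50 x 2 mm, 26 g, one end straight, the other a half round. Too thin to grip cleanly while flat on a surface. Origin: middle of its outline (mass centre within 3 mm), on its underside; x runs lengthwise to the round end, z up. Starts flat on the slab, straight end roughly towards the robot. A fingertip pressed on it drags it along the slab. May be absent.
- blade_c: thin dark horn blade, 120 x 46 x 2 mm, 22 g, one end straight, the other a half round. Too thin to grip cleanly while flat on a surface. Origin: middle of its outline (mass centre within 3 mm), on its underside; x runs lengthwise to the round end, z up. Starts flat on the slab, straight end roughly towards the robot. A fingertip pressed on it drags it along the slab. May be absent.
- slab: fixed white plaster working slab, 250 mm along its x, 400 mm along its y, 60 mm high, on the table. Origin: centre of its underside. Its front edge (towards the robot) is at x = -125 mm of its frame; its top at z = 60 mm. It stands a little turned.
- damp_box: fixed grey plastic box, 170 mm along its x, 240 mm along its y, 70 mm high, walls and floor 4 mm, open on top. Origin: centre of its underside; x points away from the robot, to the hinge side. Inside, in both front corners, a steel keeper plate with a slot stands on a bracket (x -81 to -37 mm, |y| 75 to 109 mm, up to z = 63 mm).
- lid (a joint): lid of the damp box, rad: 0 = shut, about 1.6 = standing open, stop at 1.9. A panel 170 x 240 x 8 mm hinged along the box's far upper edge; it swings up and away from the robot. Stiff hinge: it stays where it is left and has to be pushed (about 3 N at its free edge).
- lid_hinge (a point): point on the lid's hinge axis, in the middle of the box's far upper edge, at the underside of the lid. Its frame turns with the lid: x points from the free edge to the hinge, z out of the lid's outer face.
- lid_edge (a point): point in the middle of the lid's free edge, on its outer (upper) face, 170 mm from the hinge axis; same axes as lid_hinge.
- stud_left_push (a joint): how far the left (+y) quarter-turn stud is pushed into the lid, m: 0 = out, 0.010 = fully in; a spring pushes it back out with 3 N at the start and 11 N when fully in.
- stud_left_turn (a joint): turn of the left (+y) stud, rad: 0 = unlocked (wing square to the lid's free edge), 1.57 = locked (wing along it); grows clockwise seen from above the shut lid. Its cross pin sits in the keeper's slot and cannot turn unless the lid is shut and the stud pushed more than 7 mm in; turned and let go, it stays about 7 mm in and holds the lid down.
- stud_left_grip (a point): grip point on the axis of the left (+y) stud, 92 mm to that side of the lid's middle, 147 mm from the hinge axis: a black wing 38 mm long, 12 mm thick, 24 mm high on a disc 40 mm across. It lies 8 mm below the wing's top, 16 mm above the disc's upper face. x runs along the wing, z out along the axis. The disc's underside stands 11 mm off the lid when out.
- stud_right_push (a joint): how far the right (-y) quarter-turn stud is pushed into the lid, m: 0 = out, 0.010 = fully in; a spring pushes it back out with 3 N at the start and 11 N when fully in.
- stud_right_turn (a joint): turn of the right (-y) stud, rad: 0 = unlocked (wing square to the lid's free edge), 1.57 = locked (wing along it); grows clockwise seen from above the shut lid. Its cross pin sits in the keeper's slot and cannot turn unless the lid is shut and the stud pushed more than 7 mm in; turned and let go, it stays about 7 mm in and holds the lid down.
- stud_right_grip (a point): grip point on the axis of the right (-y) stud, 92 mm to that side of the lid's middle, 147 mm from the hinge axis: a black wing 38 mm long, 12 mm thick, 24 mm high on a disc 40 mm across. It lies 8 mm below the wing's top, 16 mm above the disc's upper face. x runs along the wing, z out along the axis. The disc's underside stands 11 mm off the lid when out.
- teapot: bystander: brown clay teapot, 110 mm across, 170 mm from spout to handle, 90 mm high, beyond the work. Origin: centre of its base.
- plaster_ring: bystander: white plaster ring, 116 mm across, 50 mm high, to the right of the slab. Origin: centre of its underside.
- tool_pot: bystander: brown clay pot, 100 mm across and 75 mm high, holding tools up to 170 mm high, to the left of the damp box. Origin: centre of its underside.

How it is judged:
On the way, in this order (a step that is already met when the one before it is completed fails the run):
1. every blade lies flat in the damp box, let go, while the lid is still open (x of blade_a in the frame of damp_box between -0.08 and 0.08 m and y of blade_a in the frame of damp_box between -0.11 and 0.11 m and z of blade_a in the frame of damp_box between 0 and 0.03 m and angle between the z axis of each of blade_a, blade_b, blade_c and the z axis of damp_box, either way round below 0.26 rad and x of blade_b in the frame of damp_box between -0.08 and 0.08 m and y of blade_b in the frame of damp_box between -0.11 and 0.11 m and z of blade_b in the frame of damp_box between 0 and 0.03 m and x of blade_c in the frame of damp_box between -0.08 and 0.08 m and y of blade_c in the frame of damp_box between -0.11 and 0.11 m and z of blade_c in the frame of damp_box between 0 and 0.03 m and linear speed of each of blade_a, blade_b, blade_c below 0.03 m/s and value of joint lid above 0.8 rad and contact force between the fingers and blade_a below 0.3 N and contact force between the fingers and blade_b below 0.3 N and contact force between the fingers and blade_c below 0.3 N), for 0.2 s.
2. the lid is shut with the blades inside (x of blade_a in the frame of damp_box between -0.08 and 0.08 m and y of blade_a in the frame of damp_box between -0.11 and 0.11 m and z of blade_a in the frame of damp_box between 0 and 0.03 m and angle between the z axis of each of blade_a, blade_b, blade_c and the z axis of damp_box, either way round below 0.26 rad and x of blade_b in the frame of damp_box between -0.08 and 0.08 m and y of blade_b in the frame of damp_box between -0.11 and 0.11 m and z of blade_b in the frame of damp_box between 0 and 0.03 m and x of blade_c in the frame of damp_box between -0.08 and 0.08 m and y of blade_c in the frame of damp_box between -0.11 and 0.11 m and z of blade_c in the frame of damp_box between 0 and 0.03 m and value of joint lid below 0.03 rad), for 0.2 s.
At the end, for the whole second after the job is handed in: Every blade that was on the slab lies in the damp box, within 30 mm of its underside and within 15 degrees of flat, at rest; the lid is shut to within 0.03 rad; both studs are turned at least 1.4 rad (80 degrees) clockwise and held at least 5 mm in by their keepers (all of step 2 and linear speed of each of blade_a, blade_b, blade_c below 0.03 m/s and value of joint each of stud_left_turn, stud_right_turn above 1.4 rad and value of joint each of stud_left_push, stud_right_push above 0.005 m); the robot touches nothing.
It fails at once if the teapot, the plaster ring or the tool pot is moved more than 30 mm or tipped over (distance of any of teapot, plaster_ring, tool_pot from where it was at the start of the episode above 0.03 m or angle between any of teapot, plaster_ring, tool_pot's own z axis and vertical above 0.4 rad).
It fails at once if a stud is forced round (the fingers press on it with more than 350 N in all, as when it is twisted without being pushed in) (contact force between the fingers and stud_left_turn above 350 N or contact force between the fingers and stud_right_turn above 350 N).
It fails at once if blade a is clawed up off the slab (raised 8 to 14 mm with its middle still more than 45 mm from the slab's front and back edges and 20 mm from its sides) instead of being slid out over an edge (x of blade_a in the frame of slab between -0.08 and 0.08 m and y of blade_a in the frame of slab between -0.18 and 0.18 m and z of blade_a in the frame of slab between 0.068 and 0.074 m).
It fails at once if blade b is clawed up off the slab (raised 8 to 14 mm with its middle still more than 45 mm from the slab's front and back edges and 20 mm from its sides) instead of being slid out over an edge (x of blade_b in the frame of slab between -0.08 and 0.08 m and y of blade_b in the frame of slab between -0.18 and 0.18 m and z of blade_b in the frame of slab between 0.068 and 0.074 m).
It fails at once if blade c is clawed up off the slab (raised 8 to 14 mm with its middle still more than 45 mm from the slab's front and back edges and 20 mm from its sides) instead of being slid out over an edge (x of blade_c in the frame of slab between -0.08 and 0.08 m and y of blade_c in the frame of slab between -0.18 and 0.18 m and z of blade_c in the frame of slab between 0.068 and 0.074 m).
Of blade_a, blade_b, blade_c only 2 to 3 are there at a start; the rules pass over those that are not, and their reading is None.
At some moment in a run one of blade_a, blade_b, blade_c may be knocked a few centimetres aside while the robot is not near it.
It also fails if it takes over 210 s, if anything falls off the work surface, if the arm or the gripper's body presses on something with over 40 N, if the wrist force passes 120 N, or if a joint passes its speed limit or range.

## Working session

There is one attempt and no reset: what is moved stays moved. The work goes in short steps, each a Python script; the robot and the scene stay as the last script left them, time stands still between calls to the robot, and variables do not carry over. Pictures are saved under pics/ and viewed, at most 14 in all, crops included, and the job is handed in when it is done.

```bash
ls; mkdir -p pics
python3 - <<'E'
from cell import bot
import cv2,numpy as np
for n in("scene","top"):
    cv2.imwrite(f"pics/{n}0.png",bot.camera(n)[:,:,::-1])
    c=bot.calibration(n);print(n,c)
print(bot.calibration("wrist"),bot.read_clock(),bot.read_tool_rot(),bot.read_position())
E
```

```text
cell.py
pics
scene {'mtx': array([[426.35717583,   0.        , 275.38820825],
       [  0.        , 426.35717583, 213.35413543],
       [  0.        ,   0.        ,   1.        ]]), 'k1': -0.019871368786855574, 'extrinsics': array([[-0.23066322,  0.97277165,  0.0225787 ,  0.1630381 ],
       [ 0.5466345 ,  0.14874462, -0.82405446, -0.23115569],
       [-0.80497528, -0.17773676, -0.56606046,  1.88844853],
       [ 0.        ,  0.        ,  0.        ,  1.        ]])}
top {'mtx': array([[473.95106444,   0.        , 278.89873361],
       [  0.        , 473.95106444, 208.47430678],
       [  0.        ,   0.        ,   1.        ]]), 'k1': -0.030795283918841704, 'extrinsics': array([[-0.02754268, -0.99961059,  0.00447971, -0.01610896],
       [-0.99411167,  0.02692077, -0.10496312,  0.5819519 ],
       [ 0.10480165, -0.00734429, -0.99446603,  1.29701596],
       [ 0.        ,  0.        ,  0.        ,  1.        ]])}
{'mtx': array([[359.46534918,   0.        , 281.31262193],
       [  0.        , 359.46534918, 210.5273983 ],
       [  0.        ,   0.        ,   1.        ]]), 'k1': -0.006028482829017529, 'hand_eye': array([[ 9.06640709e-04, -9.47141125e-01, -3.20815941e-01,
         8.29898374e-02],
       [ 9.99999011e-01,  1.20353377e-03, -7.27135056e-04,
        -1.17919073e-03],
       [ 1.07481233e-03, -3.20814965e-01,  9.47141279e-01,
        -1.42941075e-01],
       [ 0.00000000e+00,  0.00000000e+00,  0.00000000e+00,
         1.00000000e+00]])} 0.1 [-7.74283137e-04  9.93858170e-01  1.10658655e-01  4.57828406e-06] [ 0.12093407 -0.53601452  0.23058125]
```

View pics/top0.png

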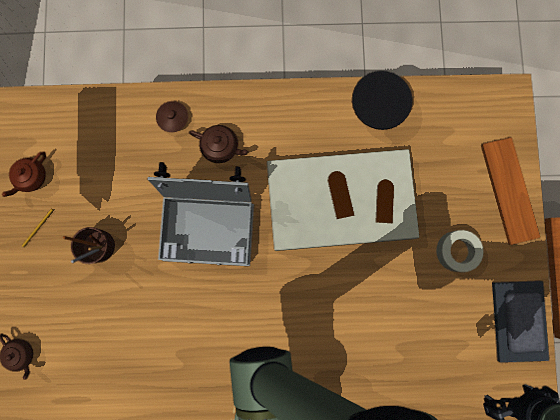

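View pics/scene0.png

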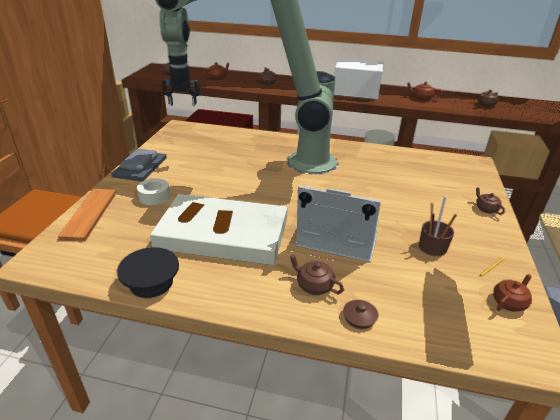

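The top view shows two blades at about (341,195) and (384,200). The slab corners are near (268,160), (411,148), (420,236) and (275,250). The box spans (162,195) to (250,265), and its lid stands open with the studs at the top. The scene view confirms two blades, and the lid hides the box interior.

```bash
cat > h.py <<'E'
from cell import bot
import cv2,numpy as np
from scipy.spatial.transform import Rotation as R
def T_tool():
    q=np.array(bot.read_tool_rot());T=np.eye(4)
    T[:3,:3]=R.from_quat(q,scalar_first=True).as_matrix();T[:3,3]=bot.read_position();return T
def cam(name,save=None):
    c=bot.calibration(name)
    if name=="wrist": M=T_tool()@c["hand_eye"]
    else: M=np.linalg.inv(c["extrinsics"])
    im=bot.camera(name)[:,:,::-1].copy()
    if save: cv2.imwrite(f"pics/{save}.png",im)
    return im,dict(K=c["mtx"],k=c["k1"],M=M)
def rays(c,px):
    px=np.atleast_2d(np.array(px,float))
    n=cv2.undistortPoints(px[:,None],c["K"],np.array([c["k"],0,0,0,0.]))[:,0]
    d=np.c_[n,np.ones(len(n))]@c["M"][:3,:3].T
    return c["M"][:3,3],d/np.linalg.norm(d,axis=1,keepdims=True)
def onplane(c,px,z):
    o,d=rays(c,px);return o+d*((z-o[2])/d[:,2])[:,None]
def tri(obs):  # list of (cam,px)
    A=np.zeros((3,3));b=np.zeros(3)
    for c,p in obs:
        o,d=rays(c,p);P=np.eye(3)-np.outer(d[0],d[0]);A+=P;b+=P@o
    X=np.linalg.solve(A,b)
    e=[np.linalg.norm(np.cross(rays(c,p)[1][0],X-rays(c,p)[0])) for c,p in obs]
    return X,max(e)
def quad(mask):
    ct=max(cv2.findContours(mask,cv2.RETR_EXTERNAL,cv2.CHAIN_APPROX_NONE)[0],key=cv2.contourArea)
    h=cv2.convexHull(ct)
    for e in np.linspace(2,30,57):
        p=cv2.approxPolyDP(h,e,True)
        if len(p)<=4: return p[:,0]
def q_down(yaw): # tool down, tool x axis at yaw in world
    return quat(np.array([np.cos(yaw),np.sin(yaw),0]),[0,0,-1])
def quat(x,z):
    x=np.array(x,float);z=np.array(z,float)
    return R.from_matrix(np.c_[x,np.cross(z,x),z]).as_quat(scalar_first=True)
def q_fwd(psi,th,s=1): # tool z forward at heading psi, th below horizontal; tool x to the right (s=1) or left
    z=[np.cos(th)*np.cos(psi),np.cos(th)*np.sin(psi),-np.sin(th)]
    x=[s*np.sin(psi),-s*np.cos(psi),0];return quat(x,z)
E
python3 - <<'E'
from h import *
t,ct=cam("top");s,cs=cam("scene")
def white(im):
    h=cv2.cvtColor(im,cv2.COLOR_BGR2HSV);return cv2.inRange(h,(0,0,100),(180,50,255)),h
# slab corners
for im,c,roi in((t,ct,(262,140,425,255)),(s,cs,(150,190,292,265))):
    m,h=white(im);k=np.zeros_like(m);x0,y0,x1,y1=roi;k[y0:y1,x0:x1]=m[y0:y1,x0:x1]
    k=cv2.morphologyEx(k,cv2.MORPH_OPEN,np.ones((5,5)))
    print(quad(k).tolist())
    if im is t: print(onplane(c,quad(k),0.06).round(3))
# blades top
h=cv2.cvtColor(t,cv2.COLOR_BGR2HSV)
b=cv2.inRange(h,(0,80,0),(30,255,110));k=np.zeros_like(b);k[150:245,280:410]=b[150:245,280:410]
for q in cv2.findContours(k,0,1)[0]:
    if cv2.contourArea(q)>100:
        p=onplane(ct,q[:,0],0.062)[:,:2].astype(np.float32);print(cv2.minAreaRect(p*1000),cv2.boundingRect(q))
print(onplane(ct,[(163,195),(253,204),(248,265),(160,260)],0.07).round(3))
for th in(0,20,30,45,60):
  for x in(.35,.4,.45,.5):
    print(th,x,[bot.solve_ik([x,y,0.062],q_fwd(0,np.radians(th),sg)) is not None for y in(0,-.1,-.2) for sg in(1,-1)])
E
```

```text
[[408, 150], [395, 228], [274, 248], [274, 160]]
[[ 0.732 -0.396  0.06 ]
 [ 0.516 -0.348  0.06 ]
 [ 0.471 -0.016  0.06 ]
 [ 0.714 -0.022  0.06 ]]
[[177, 195], [286, 207], [274, 263], [152, 246]]
((479.8065185546875, -318.1365661621094), (131.46139526367188, 13.604448318481445), 88.36981201171875) (361, 239, 49, 6)
((591.9523315429688, -322.86669921875), (45.13120651245117, 119.9939193725586), 84.69185638427734) (376, 179, 18, 44)
((613.6839599609375, -200.289794921875), (130.0144500732422, 48.71320343017578), 10.926815032958984) (328, 171, 26, 48)
((729.5090942382812, -194.2854766845703), (11.721671104431152, 312.4844970703125), 3.3677566051483154) (280, 150, 113, 10)
[[0.623 0.283 0.07 ]
 [0.591 0.038 0.07 ]
 [0.427 0.055 0.07 ]
 [0.446 0.292 0.07 ]]
0 0.35 [False, False, True, True, False, False]
0 0.4 [False, False, False, False, False, False]
0 0.45 [False, False, False, False, False, False]
0 0.5 [False, False, False, False, False, False]
20 0.35 [False, False, False, False, False, False]
20 0.4 [False, False, False, False, False, False]
20 0.45 [False, False, False, False, False, False]
20 0.5 [False, False, False, False, False, False]
30 0.35 [False, False, False, False, False, False]
30 0.4 [False, False, False, False, False, False]
30 0.45 [False, False, False, False, False, False]
30 0.5 [False, False, False, False, False, False]
45 0.35 [False, False, False, False, False, False]
45 0.4 [False, False, False, False, False, False]
45 0.45 [False, False, False, False, True, True]
45 0.5 [False, False, False, False, True, True]
60 0.35 [False, False, False, False, True, True]
60 0.4 [False, False, True, True, True, True]
60 0.45 [True, True, True, True, True, True]
60 0.5 [True, True, True, True, True, True]
```

Run:
```python
from h import *
for x in(.43,.46):
  for y in(-.05,-.12,-.2,-.28,-.34):
    out=[]
    for psi in range(-90,91,15):
      best=None
      for th in(0,10,20,30,40,50,60):
        for sg in(1,-1):
          q=q_fwd(np.radians(psi),np.radians(th),sg)
          if bot.solve_ik([x,y,0.064],q) is not None and bot.solve_ik([x,y,0.12],q) is not None: best=th if best is None else best
      out.append(best)
    print(x,y,out)
t,ct=cam("top")
# slab edges: sub-edge line fit along the grey profile
g=cv2.cvtColor(cv2.resize(t[130:270,130:440],None,fx=2.5,fy=2.5,interpolation=cv2.INTER_CUBIC),cv2.COLOR_BGR2BGRA);cv2.imwrite("pics/topcrop.png",g)
```

```text
0.43 -0.05 [0, 0, 10, 50, 60, 60, 60, 60, 20, 0, 0, 0, 0]
0.43 -0.12 [0, 10, 30, 50, 60, 60, 60, 40, 0, 0, 0, 0, 0]
0.43 -0.2 [10, 10, 40, 50, 60, 60, 50, 20, 0, 0, 0, 0, 10]
0.43 -0.28 [10, 20, 40, 50, 50, 50, 20, 20, 0, 0, 0, 10, 20]
0.43 -0.34 [10, 20, 40, 50, 50, 30, 10, 10, 0, 0, 10, 20, 30]
0.46 -0.05 [0, 0, 10, 40, 50, 60, 60, 50, 20, 0, 0, 0, 0]
0.46 -0.12 [0, 10, 10, 50, 60, 60, 50, 40, 10, 0, 0, 0, 0]
0.46 -0.2 [10, 10, 30, 50, 50, 50, 40, 20, 10, 0, 0, 0, 10]
0.46 -0.28 [10, 10, 40, 50, 50, 40, 20, 20, 0, 0, 0, 10, 20]Traceback (most recent call last):
  File "<stdin>", line 10, in <module>
ValueError: time passes only in moves, steps and waits
```

Run:
```python
from h import *
import pickle
bot.move_pose([0.42,-0.18,0.36],q_down(0))
a,ca=cam("wrist","w1")
bot.move_pose([0.40,0.05,0.36],q_down(0))
b,cb=cam("wrist","w2")
t,ct=cam("top","t1");pickle.dump((a,ca,b,cb,t,ct),open("v.pkl","wb"))
print(bot.read_clock())
```

```text
3.025
```

View pics/w1.png

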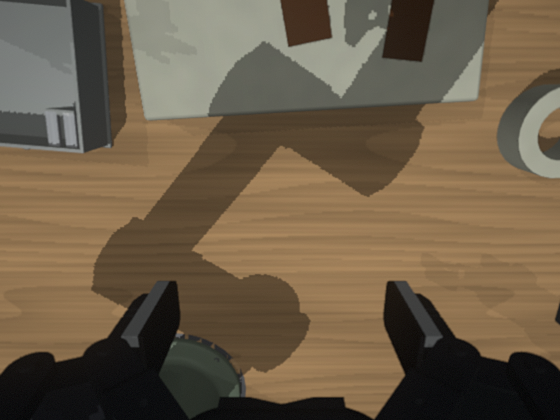

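View pics/w2.png

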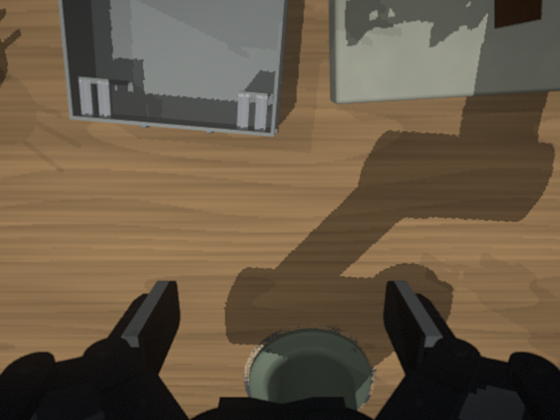

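In w1, the slab's front-left top corner is near (145,118), its front-right corner near (477,99), and the box's right-front rim corner near (81,152). In w2, the slab's front-left corner is at (333,101) and the box's front rim corners are near (71,119) and (276,135).

Run:
```python
from h import *
import pickle
a,ca,b,cb,t,ct=pickle.load(open("v.pkl","rb"))
def p(*o): X,e=tri(o);print(X.round(4),round(e,4))
p((ca,(145,118)),(cb,(333,101)))
p((ca,(81,152)),(cb,(276,135)))
print("slab front",onplane(ca,[(145,118),(477,99)],.06).round(4), onplane(cb,[(333,101)],.06).round(4))
print("box",onplane(cb,[(71,119),(276,135)],.07).round(4),onplane(ca,[(81,152)],.07).round(4))
cv2.imwrite("pics/topcrop.png",cv2.resize(t[130:270,140:440],None,fx=2.6,fy=2.6,interpolation=cv2.INTER_CUBIC))
```

```text
[ 0.4689 -0.0118  0.0495] 0.0004
[0.4323 0.0568 0.0809] 0.0002
slab front [[ 0.4693 -0.0157  0.06  ]
 [ 0.4911 -0.4095  0.06  ]] [[ 0.4696 -0.0103  0.06  ]]
box [[0.4498 0.2975 0.07  ]
 [0.4312 0.057  0.07  ]] [[0.4302 0.0629 0.07  ]]
```

View pics/topcrop.png

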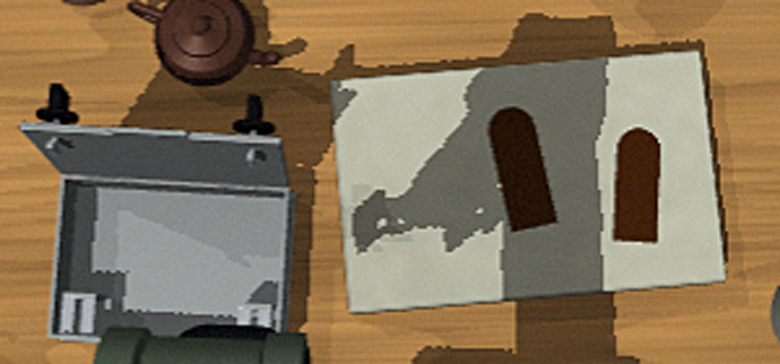

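```bash
cat >> h.py <<'E'
def F(yaw,x,y):
    T=np.eye(3);c,s=np.cos(yaw),np.sin(yaw);return np.array([[c,-s,x],[s,c,y],[0,0,1]])
SLAB=F(np.radians(3.14),.605,-.204); BOX=F(np.radians(-4.55),.525,.171)
def ap(Fm,p): return (Fm@np.array([p[0],p[1],1.]))[:2]
def blades(im,c,z=.062,roi=(262,145,425,262)):
    h=cv2.cvtColor(im,cv2.COLOR_BGR2HSV);b=cv2.inRange(h,(0,110,0),(20,255,110))
    x0,y0,x1,y1=roi;k=np.zeros_like(b);k[y0:y1,x0:x1]=b[y0:y1,x0:x1];out=[]
    for q in cv2.findContours(k,cv2.RETR_EXTERNAL,cv2.CHAIN_APPROX_NONE)[0]:
        if cv2.contourArea(q)<300: continue
        P=onplane(c,q[:,0],z)[:,:2]
        (cx,cy),(w,l),ang=cv2.minAreaRect((P*1000).astype(np.float32))
        a=np.radians(ang)+(0 if w>l else np.pi/2)
        if np.cos(a)<0:a+=np.pi
        a=(a+np.pi)%(2*np.pi)-np.pi
        S=np.linalg.inv(SLAB)@[cx/1000,cy/1000,1]
        out.append(dict(c=np.array([cx,cy])/1000,L=max(w,l)+2,W=min(w,l)+2,yaw=a,slab=S[:2].round(4)))
    return out
E
python3 - <<'E'
from h import *
import pickle
_,_,_,_,t,ct=pickle.load(open("v.pkl","rb"))
px=lambda l:[(x/2.6+140,y/2.6+130) for x,y in l]
print(onplane(ct,px([(333,80),(700,50),(724,280),(350,312)]),.06).round(4))
for s in((-1,1),(1,1),(1,-1),(-1,-1)): print("slab",ap(SLAB,(.125*s[0],.2*s[1])).round(4),"box",ap(BOX,(.085*s[0],.12*s[1])).round(4))
print(onplane(ct,px([(50,338),(62,178),(290,188)]),.07).round(4))
print(onplane(ct,px([(22,125),(287,140)]),.24).round(4))
B=blades(t,ct);print(B)
b=min(B,key=lambda b:-b['c'][1])
off=np.array([np.cos(b['yaw']),np.sin(b['yaw'])])
p=b['c']-.010*off
d=SLAB[:2,0]*(-.103-b['slab'][0])
bot.set_gripper(0.0)
q=q_down(np.radians(3))
bot.move_pose([*p,.12],q)
print("ft0",np.round(bot.read_ft_force(),2))
print(bot.move_linear([*p,.05],speed=.02,until_force=5),np.round(bot.read_position(),4),np.round(bot.read_ft_force(),2))
z=bot.read_position()[2]
for k in(.15,.6,1.):
    bot.move_linear([*(p+k*d),z-.0005],speed=.04);print(np.round(bot.read_position(),4),np.round(bot.read_ft_force(),2))
bot.move_linear([*(p+d),.2],speed=.1)
bot.move_pose([.4,-.05,.35],q)
t,ct=cam("top","t2");print(blades(t,ct),bot.read_clock())
E
```

```text
[[ 0.7118 -0.0055  0.06  ]
 [ 0.7343 -0.3995  0.06  ]
 [ 0.4876 -0.4108  0.06  ]
 [ 0.4652 -0.017   0.06  ]]
slab [ 0.4692 -0.0111] box [0.4498 0.2974]
slab [0.7189 0.0025] box [0.6193 0.2839]
slab [ 0.7408 -0.3969] box [0.6002 0.0446]
slab [ 0.4911 -0.4105] box [0.4307 0.0581]
[[0.4465 0.294  0.07  ]
 [0.6131 0.2811 0.07  ]
 [0.596  0.0423 0.07  ]]
[[0.6402 0.2774 0.24  ]
 [0.6197 0.0355 0.24  ]]
[{'c': array([ 0.45493933, -0.2406882 ]), 'L': 105.89228820800781, 'W': 53.41651153564453, 'yaw': np.float64(1.542096504991549), 'slab': array([-0.1518, -0.0284])}, {'c': array([ 0.59192419, -0.32317087]), 'L': 121.99372100830078, 'W': 46.30220031738281, 'yaw': np.float64(-0.09262594113544687), 'slab': array([-0.0196, -0.1183])}, {'c': array([ 0.61381812, -0.20019356]), 'L': 130.51712036132812, 'W': 50.650691986083984, 'yaw': np.float64(0.1915864772397553), 'slab': array([0.009 , 0.0033])}, {'c': array([ 0.63226434, -0.20184303]), 'L': 432.0926513671875, 'W': 239.00213623046875, 'yaw': np.float64(1.54601148495202), 'slab': array([0.0273, 0.0007])}]
ft0 [-0.12 -0.17  0.03]
True [ 0.604  -0.2021  0.0621] [-0.94  0.6   3.82]
[ 0.5866 -0.2033  0.062 ] [-0.8   0.67  7.71]
[ 0.5372 -0.206   0.0621] [ 2.52 -0.12  6.67]
[ 0.4924 -0.2085  0.062 ] [ 1.8  -0.15  6.99]
[{'c': array([ 0.46561469, -0.21132333]), 'L': 198.26849365234375, 'W': 159.74542236328125, 'yaw': np.float64(0.9552504498230121), 'slab': array([-0.1396,  0.0003])}, {'c': array([ 0.59064899, -0.32276349]), 'L': 120.15341186523438, 'W': 47.06320571899414, 'yaw': np.float64(-0.09427297311160565), 'slab': array([-0.0208, -0.1178])}, {'c': array([ 0.63220026, -0.20184048]), 'L': 432.0391540527344, 'W': 239.0083770751953, 'yaw': np.float64(1.5463254716445398), 'slab': array([0.0273, 0.0007])}] 13.5583
```

Run:
```python
from h import *
bot.move_pose([.53,-.16,.32],q_down(0))
t,ct=cam("wrist","w3")
for b in blades(t,ct,roi=(0,0,560,330)): print(b)
```

```text
{'c': array([ 0.38588852, -0.06054875]), 'L': 283.76678466796875, 'W': 85.47786712646484, 'yaw': np.float64(-0.7368253674867375), 'slab': array([-0.2109,  0.1552])}
{'c': array([ 0.47159186, -0.30075043]), 'L': 81.13024139404297, 'W': 26.45110321044922, 'yaw': np.float64(-1.5098786265822604), 'slab': array([-0.1385, -0.0893])}
{'c': array([ 0.50314236, -0.20521034]), 'L': 131.10006713867188, 'W': 52.35636520385742, 'yaw': np.float64(0.19297598153850437), 'slab': array([-0.1018,  0.0044])}
{'c': array([ 0.5936131 , -0.32098746]), 'L': 119.22811889648438, 'W': 45.92326354980469, 'yaw': np.float64(-0.09465313935721476), 'slab': array([-0.0178, -0.1162])}
{'c': array([0.65901312, 0.0663254 ]), 'L': 127.12248229980469, 'W': 95.7293930053711, 'yaw': np.float64(1.3812120140626627), 'slab': array([0.0687, 0.267 ])}
```

View pics/w3.png

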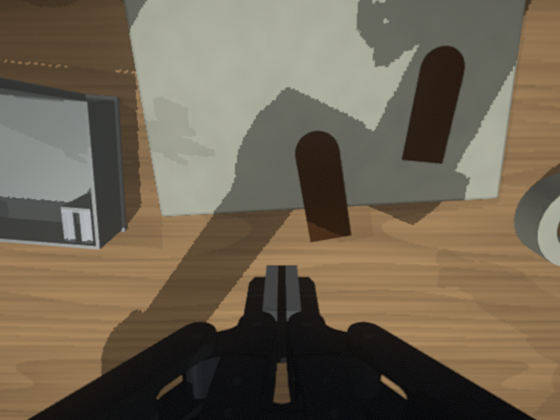

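Picture w3 shows blade b at about (322,185), overhanging the front edge by roughly 41 mm. Blade c is at about (433,105), undisturbed.

```bash
cat >> h.py <<'E'
def pinch(b,psi,th,sg,inset=.012,dz=0.,opening=.45):
    """grip the overhanging end; TCP inset mm outside the slab edge on the blade's axis"""
    u=np.array([np.cos(b['yaw']),np.sin(b['yaw'])])
    ex=SLAB[:2,0];t=(-.125-inset-b['slab'][0])/(ex@u)
    g=b['c']+t*u; q=q_fwd(psi,th,sg)
    a=np.array([np.cos(th)*np.cos(psi),np.cos(th)*np.sin(psi),-np.sin(th)])
    G=np.array([*g,.060+dz]); pre=G-.10*a+[0,0,.0]; hi=pre+[0,0,.10]
    return G,pre,hi,q
E
python3 - <<'E'
from h import *
b=dict(c=np.array([.50314,-.20521]),yaw=.193,slab=np.array([-.1018,.0044]))
for ps,th in((30,12),(20,20),(30,20),(40,12)):
  for sg in(1,-1):
    G,pre,hi,q=pinch(b,np.radians(ps),np.radians(th),sg)
    r=[bot.solve_ik(p,q) for p in(G,pre,hi,G+[0,0,.06])]
    print(ps,th,sg,[None if x is None else np.round(x,2).tolist() for x in r])
print(G,pre)
for ps in(-60,-45,-30,-15,0,15,30,45):
    print(ps,[(th,sg) for th in(20,30,40,50,60) for sg in(1,-1) if bot.solve_ik([*ap(BOX,(-.03,0)),.10],q_fwd(np.radians(ps),np.radians(th),sg)) is not None])
E
```

```text
30 12 1 [[-1.22, 0.92, -0.63, 0.69, 1.3, 2.45], [-1.44, 0.97, -0.52, 1.15, 1.12, 2.03], [-1.44, 0.78, -0.55, 1.32, 1.12, 2.03], [-1.22, 0.8, -0.65, 0.8, 1.3, 2.45]]
30 12 -1 [[-1.22, 0.92, -0.63, 0.69, 1.3, -0.69], [-1.44, 0.97, -0.52, 1.15, 1.12, -1.11], [-1.44, 0.78, -0.55, 1.32, 1.12, -1.11], [-1.22, 0.8, -0.65, 0.8, 1.3, -0.69]]
20 20 1 [[-1.2, 0.73, -0.99, -0.21, 1.22, -3.07], [-1.46, 0.71, -0.83, 0.61, 1.15, 2.52], [-1.46, 0.48, -0.8, 0.86, 1.15, 2.52], [-1.2, 0.56, -0.98, -0.04, 1.22, -3.07]]
20 20 -1 [[-1.2, 0.73, -0.99, -0.21, 1.22, 0.07], [-1.46, 0.71, -0.83, 0.61, 1.15, -0.62], [-1.46, 0.48, -0.8, 0.86, 1.15, -0.62], [-1.2, 0.56, -0.98, -0.04, 1.22, 0.07]]
30 20 1 [[-1.19, 0.78, -0.73, 0.43, 1.19, 2.74], [-1.41, 0.79, -0.61, 0.94, 1.07, 2.3], [-1.41, 0.6, -0.59, 1.15, 1.07, 2.3], [-1.19, 0.65, -0.73, 0.56, 1.19, 2.74]]
30 20 -1 [[-1.19, 0.78, -0.73, 0.43, 1.19, -0.4], [-1.41, 0.79, -0.61, 0.94, 1.07, -0.84], [-1.41, 0.6, -0.59, 1.15, 1.07, -0.84], [-1.19, 0.65, -0.73, 0.56, 1.19, -0.4]]
40 12 1 [[-1.19, 1.02, -0.42, 1.11, 1.19, 2.14], [-1.38, 1.04, -0.31, 1.38, 1.03, 1.93]
[... 194 characters left out ...]
.52, 1.03, -1.21], [-1.19, 0.9, -0.44, 1.2, 1.19, -1.01]]
[ 0.46826101 -0.21202649  0.06      ] [ 0.39333056 -0.27490061  0.08079117]
-60 [(20, 1), (20, -1), (30, 1), (30, -1), (40, 1), (40, -1), (50, 1), (50, -1), (60, 1), (60, -1)]
-45 [(20, 1), (20, -1), (30, 1), (30, -1), (40, 1), (40, -1), (50, 1), (50, -1), (60, 1), (60, -1)]
-30 [(20, 1), (20, -1), (30, 1), (30, -1), (40, 1), (40, -1), (50, 1), (50, -1), (60, 1), (60, -1)]
-15 [(30, 1), (30, -1), (40, 1), (40, -1), (50, 1), (50, -1), (60, 1), (60, -1)]
0 [(50, 1), (50, -1), (60, 1), (60, -1)]
15 [(50, 1), (50, -1), (60, 1), (60, -1)]
30 [(50, 1), (50, -1), (60, 1), (60, -1)]
45 [(40, 1), (40, -1), (50, 1), (50, -1), (60, 1), (60, -1)]
```

Run:
```python
from h import *
b=dict(c=np.array([.50314,-.20521]),yaw=.193,slab=np.array([-.1018,.0044]))
G,pre,hi,q=pinch(b,np.radians(30),np.radians(12),-1)
bot.move_pose(hi,q); bot.set_gripper(.45)
bot.move_linear(pre,speed=.1)
f0=np.array(bot.read_ft_force())
print(bot.move_linear(G,speed=.05,until_force=8),np.round(bot.read_position(),4),G.round(4),np.round(bot.read_ft_force()-f0,2))
s,cs=cam("scene");cv2.imwrite("pics/s1.png",cv2.resize(s[170:280,130:310],None,fx=3.5,fy=3.5))
bot.set_gripper(0.,grasp_force=25)
print(bot.read_gripper_width(),bot.read_finger_force(),np.round(bot.read_ft_force()-f0,2))
bot.move_linear(G+[0,0,.03],speed=.03);print(np.round(bot.read_ft_force()-f0,2),bot.read_gripper_width())
bot.move_linear(G+[-.02,0,.14],speed=.08);print(np.round(bot.read_ft_force()-f0,2),bot.read_gripper_width(),bot.read_clock())
w,_=cam("wrist");s,cs=cam("scene")
cv2.imwrite("pics/s2.png",np.hstack([cv2.resize(w,(400,300)),cv2.resize(s[110:280,130:310],(318,300))]))
```

```text
False [ 0.4682 -0.2123  0.06  ] [ 0.4683 -0.212   0.06  ] [ 0.22 -0.39  0.77]
0.06840755713467879 24.18746219482273 [-4.05  0.35  7.1 ]
[ 0.46  0.46 -0.58] 0.01988926554108771
[-0.49  0.72 -0.55] 0.0205904438285858 24.4417
```

View pics/s2.png

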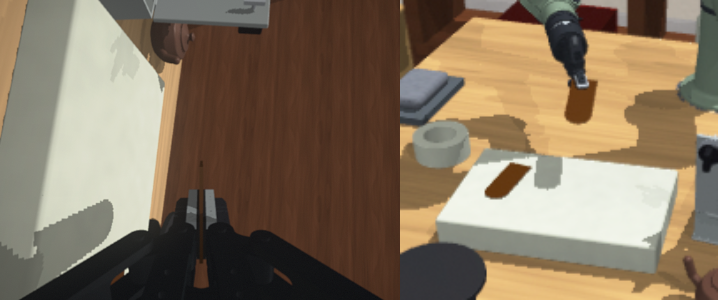

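The wrist half shows the blade edge-on between the pads at about (200,235). The scene half shows the blade hanging from the gripper clear of the slab, so the pinch worked.

```bash
cat >> h.py <<'E'
def place_pose(b,L,W,psi_g,inset,sg,psi,th,ctr,zmin):
    """TCP pose putting the held blade's middle over ctr with its lowest point at zmin"""
    u=np.array([np.cos(b['yaw']),np.sin(b['yaw'])])
    t=-(-.125-inset-b['slab'][0])/(SLAB[:2,0]@u); be=b['yaw']-psi_g
    Rm=R.from_quat(q_fwd(psi,th,sg),scalar_first=True).as_matrix()
    z,x=Rm[:,2],sg*Rm[:,0]
    U=np.cos(be)*z-np.sin(be)*x; V=np.sin(be)*z+np.cos(be)*x
    s=np.linspace(0,2*np.pi,40)
    pts=[t*U+U*(L/2-W/2+W/2*np.cos(a))+V*W/2*np.sin(a) for a in s]+[t*U-U*L/2+k*V*W/2 for k in(1,-1)]
    P=np.array(pts);C=t*U
    return np.array([*(np.array(ctr)-C[:2]),zmin-P[:,2].min()]),P
E
cat > place.py <<'E'
from h import *
def place(b,L,W,pg,inset,sg,psi,th,ctr,tag):
    G,P=place_pose(b,L,W,pg,inset,sg,psi,th,ctr,.009)
    Q=np.linalg.inv(BOX)@np.c_[(P+G)[:,:2],np.ones(len(P))].T
    print("tcp",G.round(3),"blade box x",Q[0].min().round(3),Q[0].max().round(3),"y",Q[1].min().round(3),Q[1].max().round(3),"z",(P+G)[:,2].max().round(3))
    q=q_fwd(psi,th,sg); hi=G+[0,0,.16]
    js=[bot.solve_ik(p,q) for p in(G,hi)]
    assert all(j is not None for j in js)
    p=bot.read_position();bot.move_linear([p[0]-.05,p[1],.26],speed=.15)
    bot.move_pose(hi,q);print("grip",bot.read_gripper_width())
    f0=np.array(bot.read_ft_force())
    print(bot.move_linear(G,speed=.06,until_force=4),np.round(bot.read_position(),4))
    bot.set_gripper(.5);bot.wait(.3)
    a=R.from_quat(q,scalar_first=True).as_matrix()[:,2]
    p=np.array(bot.read_position())
    bot.move_linear(p-.10*a,speed=.1);bot.move_linear(p-.10*a+[0,0,.10],speed=.15)
    bot.move_pose([.50,.05,.36],q_down(0))
    w,cw=cam("wrist",tag);print(bot.read_clock());return w,cw
E
python3 - <<'E'
from place import *
b=dict(c=np.array([.50314,-.20521]),yaw=.193,slab=np.array([-.1018,.0044]))
place(b,.13,.05,np.radians(30),.012,-1,np.radians(-35),np.radians(45),ap(BOX,(0,0)),"w4")
E
```

```text
tcp [0.512 0.194 0.077] blade box x -0.044 0.036 y -0.048 0.058 z 0.103
grip 0.0007665875816456024
False [0.5123 0.1941 0.0774]
34.8333
```

View pics/w4.png

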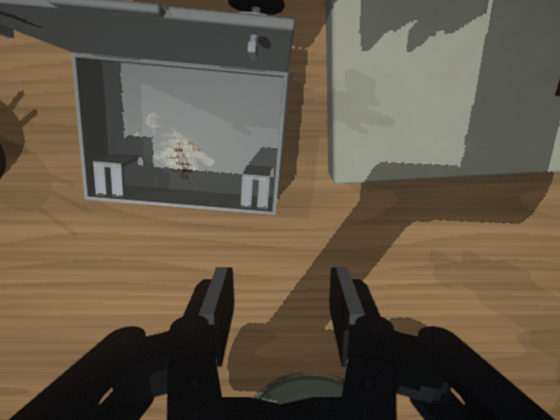

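Picture w4 shows no blade in the box, only a specular patch at (180,150), and the grip reading was zero on arrival. The blade was lost on the way, so I'll look for it.

Run:
```python
from h import *
t,ct=cam("top","t5");s,_=cam("scene","s5");print(bot.read_position())
cv2.imwrite("pics/both5.png",np.hstack([cv2.resize(t,(400,300)),cv2.resize(s,(400,300))]))
```

```text
[0.49885141 0.05191124 0.35838504]
```

View pics/both5.png

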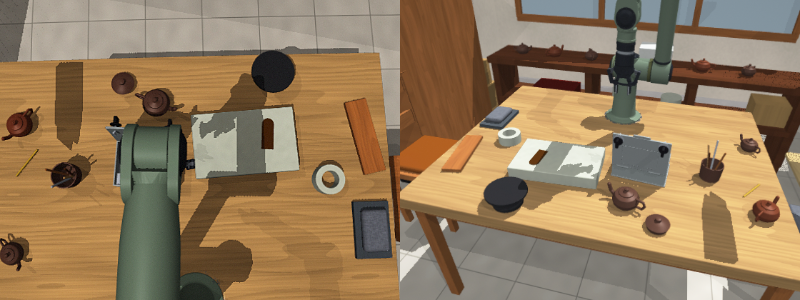

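Run:
```python
from h import *
bot.goto_joints([-1.483,0.326,-0.193,1.052,0,1.437])
t,ct=cam("top");s,_=cam("scene")
cv2.imwrite("pics/both6.png",np.hstack([cv2.resize(t[120:420,100:500],(533,400)),cv2.resize(s[100:300,180:300],(240,400))]))
```

```text
(no output)
```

View pics/both6.png

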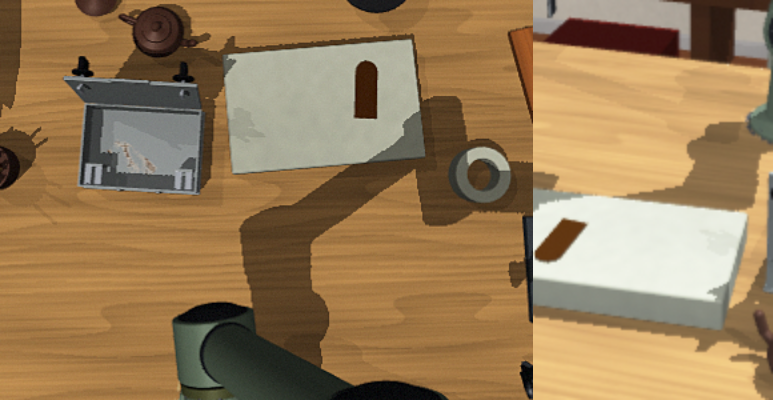

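Run:
```python
from h import *
import pickle
bot.move_pose([.57,.17,.30],q_down(0))
w,cw=cam("wrist","w7");pickle.dump((w,cw),open("v7.pkl","wb"))
h=cv2.cvtColor(w,cv2.COLOR_BGR2HSV)
c4=[ap(BOX,(x*.081,y*.116)) for x,y in((1,1),(1,-1),(-1,-1),(-1,1))]
# project floor corners
M=np.linalg.inv(cw["M"]);pr=cv2.projectPoints(np.array([[*p,.004] for p in c4]),cv2.Rodrigues(M[:3,:3])[0],M[:3,3],cw["K"],np.array([cw["k"],0,0,0.]))[0][:,0]
print(pr.round(0).tolist())
k=np.zeros(w.shape[:2],np.uint8);cv2.fillConvexPoly(k,pr.astype(np.int32),255)
m=cv2.inRange(h,(0,60,0),(25,255,255))&k
n=cv2.findNonZero(m);print(0 if n is None else len(n))
if n is not None:
    P=onplane(cw,n[:,0],.005)[:,:2];print(cv2.minAreaRect((P*1000).astype(np.float32)))
x0,y0=np.maximum(pr.min(0).astype(int)-25,0);x1,y1=pr.max(0).astype(int)+25
cv2.imwrite("pics/w7c.png",cv2.resize(w[y0:y1,x0:x1],None,fx=2,fy=2))
```

```text
[[190.0, 122.0], [383.0, 138.0], [362.0, 259.0], [190.0, 246.0]]
414
((498.7421875, 198.62384033203125), (97.05361938476562, 48.833526611328125), 49.251502990722656)
```

View pics/w7c.png

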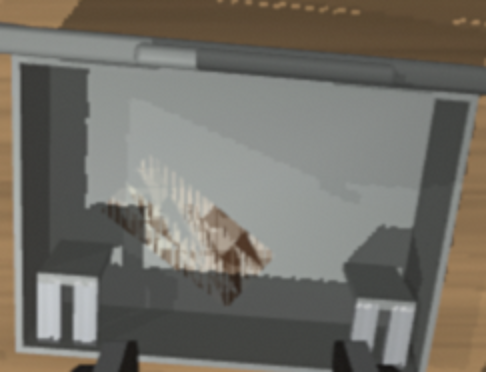

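The crop shows blade b in the box. It is speckled because it is nearly coplanar with the floor, running from about (120,180) to (255,285). It slipped out over the box during the fast swing. For blade c I'll grip harder and swing slowly and higher.

```bash
cat >> h.py <<'E'
def look_blades():
    bot.move_pose([.53,-.16,.32],q_down(0));w,c=cam("wrist")
    return [b for b in blades(w,c,roi=(0,0,560,330)) if 110<b['L']<150 and 40<b['W']<62]
E
python3 - <<'E'
from h import *
bot.set_gripper(0.)
B=look_blades();print(B);b=B[0]
p=b['c'];e=ap(SLAB,(-.100,-.035))
q=q_down(np.radians(3))
bot.move_pose([*p,.12],q)
f0=np.array(bot.read_ft_force())
print(bot.move_linear([*p,.05],speed=.02,until_force=5),np.round(bot.read_position(),4))
z=bot.read_position()[2]
for k in(.2,.6,1.):
    bot.move_linear([*(p+k*(e-p)),z-.0005],speed=.04);print(np.round(bot.read_position(),4),np.round(bot.read_ft_force()-f0,2))
bot.move_linear([*e,.2],speed=.1)
B=look_blades();print(B);b=B[0]
for ps,th in((25,14),(30,12),(15,20)):
    G,pre,hi,qq=pinch(b,np.radians(ps),np.radians(th),-1);print(ps,G.round(3),[bot.solve_ik(p,qq) is not None for p in(G,pre,hi)])
print(bot.read_clock())
E
```

```text
[{'c': array([ 0.63311963, -0.29448834]), 'L': 119.40081787109375, 'W': 46.10043716430664, 'yaw': np.float64(-0.07232333256522772), 'slab': array([ 0.0231, -0.0919])}]
True [ 0.6331 -0.2945  0.0621]
[ 0.6074 -0.2843  0.0621] [ 0.76 -0.95  7.07]
[ 0.5576 -0.2646  0.062 ] [ 0.6  -1.35  5.5 ]
[ 0.5073 -0.2446  0.0621] [ 1.51 -1.26  6.4 ]
[]Traceback (most recent call last):
  File "<stdin>", line 13, in <module>
IndexError: list index out of range
```

Run:
```python
from h import *
for p in([.53,-.16,.32],[.56,-.22,.30],[.53,-.28,.34]):
    bot.move_pose(p,q_down(0));w,c=cam("wrist",f"w8_{int(p[2]*100)}")
    for b in blades(w,c,roi=(0,0,560,330)): print(b['c'].round(3),round(b['L']),round(b['W']),round(b['yaw'],3),b['slab'])
    print()
```

```text
[ 0.384 -0.062] 281 90 -0.736 [-0.2129  0.1537]
[ 0.502 -0.283] 125 121 1.474 [-0.1068 -0.0736]
[0.659 0.066] 126 96 1.383 [0.0687 0.2666]

[ 0.414 -0.086] 208 77 -0.649 [-0.1838  0.1281]
[ 0.532 -0.493] 73 30 1.554 [-0.0886 -0.2847]
[ 0.506 -0.245] 122 49 -0.072 [-0.101  -0.0356]
[ 0.675 -0.423] 93 53 0.002 [ 0.0578 -0.2224]
[ 0.668 -0.002] 140 117 -0.246 [0.0738 0.1984]

[ 0.37  -0.088] 315 121 -0.79 [-0.2287  0.1285]
[ 0.523 -0.521] 97 37 1.401 [-0.0993 -0.3118]
[ 0.506 -0.245] 120 48 -0.077 [-0.1012 -0.0356]
[ 0.612 -0.451] 179 103 0.003 [-0.0062 -0.2471]
[0.652 0.009] 102 36 -0.241 [0.059 0.21 ]
```

Run:
```python
from h import *
b=dict(c=np.array([.506,-.245]),yaw=-.075,slab=np.array([-.1011,-.0356]))
ok=None
for ps,th in((20,15),(25,14),(30,12)):
    G,pre,hi,q=pinch(b,np.radians(ps),np.radians(th),-1,inset=.011)
    r=[bot.solve_ik(p,q) is not None for p in(G,pre,hi,G+[0,0,.14])];print(ps,r)
    if all(r): ok=ps;break
print(G.round(3))
bot.move_pose(hi,q); bot.set_gripper(.45)
bot.move_linear(pre,speed=.1)
f0=np.array(bot.read_ft_force())
print(bot.move_linear(G,speed=.05,until_force=8),np.round(bot.read_position(),4),np.round(bot.read_ft_force()-f0,2))
bot.set_gripper(0.,grasp_force=60)
print(bot.read_gripper_width(),bot.read_finger_force(),np.round(bot.read_ft_force()-f0,2))
bot.move_linear(G+[0,0,.03],speed=.03);print(np.round(bot.read_ft_force()-f0,2),bot.read_gripper_width())
bot.move_linear(G+[-.02,0,.14],speed=.08);print(np.round(bot.read_ft_force()-f0,2),bot.read_gripper_width(),bot.read_clock())
def seg(p,ps,th,v=.06):
    q=q_fwd(np.radians(ps),np.radians(th),-1)
    try: bot.move_linear(p,speed=v,rotation=q)
    except bot.PlanningError as e:
        print("lin failed",e);return False
    print(ps,th,bot.read_gripper_width(),bot.read_finger_force(),bot.read_clock());return True
seg([.42,-.2,.33],ps,th) and seg([.42,-.10,.36],15,50) and seg([.42,.0,.38],0,60) and seg([.46,.10,.36],-20,55)
cam("scene","s9")
```

```text
20 [True, True, True, True]
[ 0.471 -0.242  0.06 ]
False [ 0.4709 -0.2425  0.06  ] [ 0.8   0.92 -0.06]
0.03758662091637457 57.645460821222514 [-4.74  0.13 13.39]
[-0.12  0.52  0.04] 0.009039121638113682
[ 1.15  1.32 -0.66] 0.012201921400984897 66.9833
20 15 0.010605209347998273 49.30772244930267 69.4667
15 50 0.01249285092315709 49.26411151885986 71.3583
0 60 0.0103613017457968 49.266738295555115 73.2083
-20 55 0.015680686534755135 49.336057305336 75.1833
```

Run:
```python
from h import *
b=dict(c=np.array([.506,-.245]),yaw=-.075,slab=np.array([-.1011,-.0356]))
psi,th=np.radians(-35),np.radians(45)
G,P=place_pose(b,.12,.046,np.radians(20),.011,-1,psi,th,ap(BOX,(0.0,-.005)),.010)
Q=np.linalg.inv(BOX)@np.c_[(P+G)[:,:2],np.ones(len(P))].T
print("tcp",G.round(3),"x",Q[0].min().round(3),Q[0].max().round(3),"y",Q[1].min().round(3),Q[1].max().round(3),"z",(P+G)[:,2].max().round(3))
q=q_fwd(psi,th,-1)
bot.move_linear(G+[0,0,.2],speed=.06,rotation=q);print(bot.read_gripper_width())
s,_=cam("scene")
bot.move_linear(G+[0,0,.06],speed=.08);print(bot.read_gripper_width(),bot.read_finger_force())
w,_=cam("wrist")
cv2.imwrite("pics/s10.png",np.hstack([cv2.resize(w,(400,300)),cv2.resize(s[60:270,200:400],(286,300))]))
print(bot.read_clock())
```

```text
tcp [0.514 0.191 0.073] x -0.037 0.031 y -0.052 0.051 z 0.095
0.014895085574406662
0.007066413684340058 49.311363101005554
79.6667
```

View pics/s10.png

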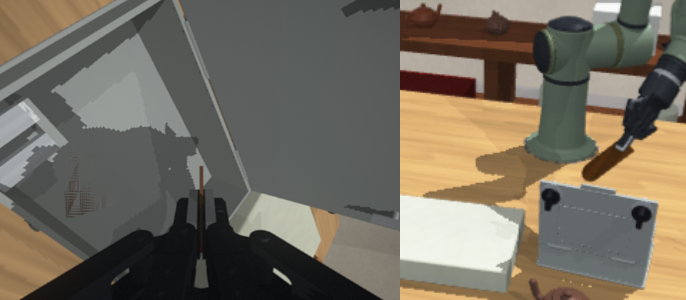

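The wrist half shows blade c still edge-on in the pads at about (200,220), over the box, with b speckled on the floor near (80,195). The scene half shows c held well above the box.

Run:
```python
from h import *
import pickle
p=np.array(bot.read_position())
q=q_fwd(np.radians(-35),np.radians(45),-1)
print(bot.move_linear([p[0],p[1],.068],speed=.03,until_force=2.5),np.round(bot.read_position(),4),bot.read_gripper_width())
bot.set_gripper(.35);bot.wait(.5)
a=R.from_quat(q,scalar_first=True).as_matrix()[:,2]
p=np.array(bot.read_position())
bot.move_linear(p-.10*a,speed=.06);bot.move_linear(p-.10*a+[0,0,.12],speed=.15)
bot.move_pose([.57,.17,.30],q_down(0))
w,cw=cam("wrist","w11")
cv2.imwrite("pics/w11c.png",cv2.resize(w[80:310,150:430],None,fx=2,fy=2));pickle.dump((w,cw),open("v11.pkl","wb"))
h=cv2.cvtColor(w,cv2.COLOR_BGR2HSV);m=cv2.inRange(h,(0,80,0),(20,255,110));k=np.zeros_like(m);k[120:262,188:385]=255
n=cv2.findNonZero(m&k);P=onplane(cw,n[:,0],.006)[:,:2];print(len(n),cv2.minAreaRect((P*1000).astype(np.float32)),bot.read_clock())
```

```text
False [0.5147 0.1911 0.0681] 0.01132658882198174
3303 ((555.286865234375, 148.46444702148438), (76.3199462890625, 224.30865478515625), 48.0654296875) 90.4583
```

View pics/w11c.png

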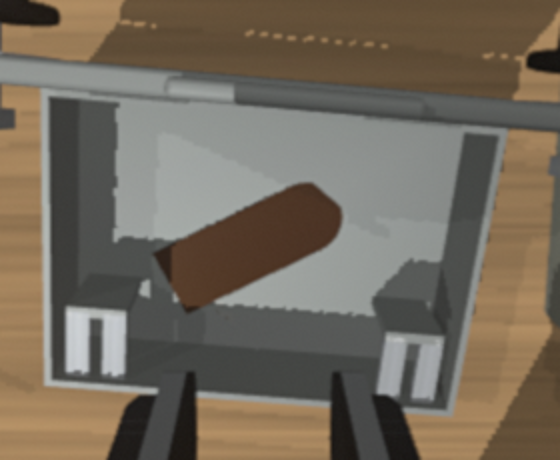

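Run:
```python
from h import *
import pickle
w,cw=pickle.load(open("v11.pkl","rb"));w7,c7=pickle.load(open("v7.pkl","rb"))
h=cv2.cvtColor(w,cv2.COLOR_BGR2HSV)
m=cv2.inRange(h,(0,70,0),(22,255,130));k=np.zeros_like(m);k[135:250,180:350]=255
for q in cv2.findContours(m&k,0,1)[0]:
    if cv2.contourArea(q)>15:
        for z in(.004,.010,.02):
            r=cv2.minAreaRect((onplane(cw,q[:,0],z)[:,:2]*1000).astype(np.float32));print(z,np.round(r[0]),np.round(r[1],1),round(r[2]),cv2.contourArea(q), np.round(np.linalg.inv(BOX)@[r[0][0]/1e3,r[0][1]/1e3,1],3)[:2])
# difference between the two identical views, outside the c blob
d=cv2.absdiff(w,w7).max(2);h7=cv2.cvtColor(w7,cv2.COLOR_BGR2HSV)
s7=cv2.inRange(h7,(0,60,0),(25,255,255))&k
print("speckle px then",cv2.countNonZero(s7),"c px",cv2.countNonZero(m&k),"speckle outside c now",cv2.countNonZero(s7&~m), "still saturated now", cv2.countNonZero(s7&~cv2.dilate(m,np.ones((5,5)))&cv2.inRange(h,(0,60,0),(25,255,255))))
P=onplane(c7,cv2.findNonZero(s7)[:,0],.004);print(cv2.minAreaRect((P[:,:2]*1000).astype(np.float32)))
bot.goto_joints([-1.483,0.326,-0.193,1.052,0,1.437])
t,ct=cam("top","t12");ht=cv2.cvtColor(t,cv2.COLOR_BGR2HSV);mt=cv2.inRange(ht,(0,70,0),(22,255,130));k=np.zeros_like(mt);k[200:258,168:245]=255
n=cv2.findNonZero(mt&k)
r=cv2.minAreaRect((onplane(ct,n[:,0],.006)[:,:2]*1000).astype(np.float32));print(len(n),r)
cv2.imwrite("pics/c12.png",np.hstack([cv2.resize(t[180:275,140:265],(500,380),interpolation=cv2.INTER_NEAREST)]))
```

```text
0.004 [516. 180.] [ 46.2 119.6] 27 2901.0 [-0.01   0.008]
0.01 [518. 179.] [ 45.6 118. ] 27 2901.0 [-0.008  0.008]
0.02 [521. 179.] [ 44.6 115.3] 27 2901.0 [-0.005  0.008]
speckle px then 414 c px 3006 speckle outside c now 271 still saturated now 0
((498.3902893066406, 198.6875762939453), (97.27523040771484, 48.94505310058594), 49.25148391723633)
652 ((499.19110107421875, 170.11944580078125), (81.58487701416016, 117.38673400878906), 25.962047576904297)
```

Run:
```python
from h import *
a=cv2.imread("pics/top0.png");b=cv2.imread("pics/t12.png")
d=(cv2.absdiff(a,b).max(2)>25).astype(np.uint8)*255
n,l,st,ce=cv2.connectedComponentsWithStats(cv2.morphologyEx(d,cv2.MORPH_CLOSE,np.ones((3,3))))
for i in range(1,n):
    if st[i,4]>12: print(st[i].tolist(),b[l==i].mean(0).round(),a[l==i].mean(0).round())
# brownness map of the box interior in t12
h=cv2.cvtColor(b,cv2.COLOR_BGR2HSV)
print("\n".join("".join("#" if (h[y,x,1]>100 and h[y,x,0]<22) else "+" if h[y,x,1]>50 and h[y,x,0]<25 else "." for x in range(160,252)) for y in range(196,268,1)))
```

```text
[327, 171, 28, 48, 864] [156. 175. 174.] [16. 36. 65.]
[375, 178, 19, 46, 749] [158. 177. 176.] [17. 37. 65.]
[184, 220, 42, 32, 697] [18. 37. 66.] [144. 145. 141.]
[203, 254, 5, 5, 13] [52. 58. 64.] [80. 79. 77.]
[476, 314, 20, 24, 219] [ 60. 106. 145.] [ 46.  82. 113.]
[526, 317, 9, 14, 39] [94. 86. 85.] [51. 47. 47.]
[498, 328, 24, 12, 81] [55. 50. 49.] [60. 55. 52.]
[483, 384, 77, 36, 906] [49. 71. 91.] [42. 59. 75.]
###+.......................................................................................#
###+...++.+................................................................................#
###+.............................++........................................................#
###...........................................+...++.......................................#
###........................................................................................#
###.................................................................................++.....#
###........................................................................................+
###.....................
[... 5320 characters left out ...]
...............................................+#
########++++..............................................................................+#
########################+++...............................................................##
##########################################+...............................................##
########################################################+....+............................##
###########################################################################++.............##
############################################################################################
############################################################################################
```

Run:
```python
from h import *
import pickle
w,cw=pickle.load(open("v11.pkl","rb"));w7,c7=pickle.load(open("v7.pkl","rb"))
t=cv2.imread("pics/t12.png");ct=dict(K=bot.calibration("top")["mtx"],k=bot.calibration("top")["k1"],M=np.linalg.inv(bot.calibration("top")["extrinsics"]))
bi=lambda p:(np.linalg.inv(BOX)@[p[0],p[1],1])[:2].round(3)
print("top spot",bi(onplane(ct,[(205.5,256.5)],.005)[0]))
h7=cv2.cvtColor(w7,cv2.COLOR_BGR2HSV);k=np.zeros(h7.shape[:2],np.uint8);k[135:250,180:350]=255
s7=cv2.inRange(h7,(0,60,0),(25,255,255))&k
hull=cv2.convexHull(cv2.findNonZero(s7))[:,0]
for p in cv2.approxPolyDP(hull,4,True)[:,0]: print("w7 hull",p,bi(onplane(c7,[p],.004)[0]))
for nm,im in(("w7",w7),("w11",w)):
    H=cv2.cvtColor(im,cv2.COLOR_BGR2HSV)
    print(nm);print("\n".join("".join("#" if s>90 and hh<25 else "+" if s>45 and hh<28 else "." for hh,s in H[y,205:310,:2]) for y in range(160,256,2)))
```

```text
top spot [-0.072  0.002]
w7 hull [294 230] [-0.047 -0.02 ]
w7 hull [278 247] [-0.073 -0.001]
w7 hull [222 207] [-0.022  0.075]
w7 hull [222 201] [-0.014  0.075]
w7 hull [271 201] [-0.009  0.013]
w7 hull [287 213] [-0.024 -0.009]
w7
.........................................................................................................
.........................................................................................................
.........................................................................................................
.........................................................................................................
.........................................................................................................
.........................................................................................................
.........................................................................................................
.........................................................................................................
....................
[... 8611 characters left out ...]
................................................................
.........................................................................................................
.........................................................................................................
.........................................................................................................
.........................................................................................................
.........................................................................................................
.........................................................................................................
```

Blade c lies flat in the box, measured at 119.6 x 46.2 mm on the floor plane. Blade b's outline was last seen at floor level around box (-0.014, 0.036). Next I shut the lid.

Run:
```python
from h import *
bot.set_gripper(0.)
q=q_down(np.radians(-4.55))
def P(phi,d,r=.15):
    bx=.085-r*np.cos(phi)+d*np.sin(phi);return np.array([*ap(BOX,(bx,0.)),.07+r*np.sin(phi)+d*np.cos(phi)])
s=P(1.75,.045);print(s.round(3))
bot.move_pose([s[0]-.02,s[1],.36],q)
bot.move_linear([*s[:2],.30]);bot.move_linear(s,speed=.1)
f0=np.array(bot.read_ft_force())
for phi in np.linspace(1.65,.08,16):
    bot.move_linear(P(phi,.009+.011*np.sin(phi)),speed=.10)
    if int(phi*100)%3==0: print(round(phi,2),np.round(bot.read_ft_force()-f0,1))
p=P(0,0.);print(bot.move_linear([*p[:2],.066],speed=.02,until_force=14),np.round(bot.read_position(),4),np.round(bot.read_ft_force()-f0,1))
bot.wait(.3)
bot.move_linear([*p[:2],.20],speed=.15)
c=ap(BOX,(-.065,0))
import pickle;V=[]
for dx,dy in((.03,-.06),(.07,.06)):
    bot.move_pose([c[0]+dx,c[1]+dy,.25],q_down(0));V.append(cam("wrist",f"st{len(V)}"))
pickle.dump(V,open("st.pkl","wb"));cv2.imwrite("pics/st.png",np.hstack([cv2.resize(v[0],(400,300)) for v in V]));print(bot.read_clock())
```

```text
[0.681 0.159 0.21 ]
1.65 [-0.2 -0.5 -1.3]
1.44 [-0.4  0.2 -0.3]
1.23 [-0.6  0.2 -0.9]
1.02 [-0.7  0.2  0. ]
0.81 [-0.5  0.4 -0.5]
0.6 [-0.1  0.6 -0.7]
0.39 [-0.3  0.9 -0.2]
0.18 [-0.8  0.6 -0.2]
True [0.4608 0.1761 0.0785] [-1.7  0.3  7.7]
108.225
```

View pics/st.png

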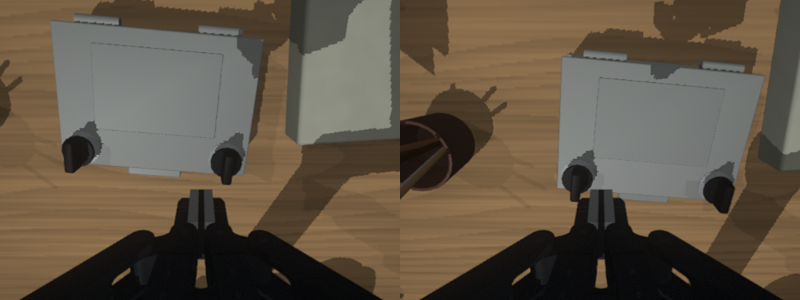

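Both halves show the lid shut with the studs unlocked and their wings square to the free edge. The studs sit at about (77,152) and (227,163) in the left half, and (576,180) and (718,192) in the right half. I'll triangulate the wing tips as a check and then work the studs.

Run:
```python
from h import *
import pickle
V=pickle.load(open("st.pkl","rb"))
R0=[{'L':(75,170,150,262),'R':(285,190,360,275)},{'L':(212,215,285,290),'R':(415,225,480,310)}]
tip={}
for i,(im,c) in enumerate(V):
    for s,(x0,y0,x1,y1) in R0[i].items():
        g=cv2.cvtColor(im,cv2.COLOR_BGR2GRAY)[y0:y1,x0:x1]
        m=(g<48).astype(np.uint8)*255
        ct=max(cv2.findContours(m,0,1)[0],key=cv2.contourArea)[:,0]+[x0,y0]
        yb=ct[:,1].max();t=ct[ct[:,1]>=yb-2].mean(0);t[1]=yb-.5
        tip[s,i]=t;print(s,i,t,cv2.boundingRect(ct.reshape(-1,1,2)))
for s,y in(('L',.092),('R',-.092)):
    X,e=tri([(V[i][1],tip[s,i]) for i in(0,1)])
    print(s,X.round(4),round(e,4),"box",(np.linalg.inv(BOX)@[X[0],X[1],1])[:2].round(4),"exp stud",ap(BOX,(-.062,y)).round(4))
    q=q_down(np.radians(-4.55))
    for yaw in(-4.55,-94.55,85.45,175.45,-49.55):
        j=bot.solve_ik([*ap(BOX,(-.062,y)),.09],q_down(np.radians(yaw)));print(yaw,None if j is None else np.round(j,2))
```

```text
L 0 [ 98.  240.5] (87, 190, 46, 52)
R 0 [316.92307692 257.5       ] (296, 207, 43, 52)
L 1 [256.5 288.5] (227, 231, 43, 59)
R 1 [452.92307692 297.5       ] (425, 247, 44, 52)
L [0.462  0.2577 0.1405] 0.0014 box [-0.0697  0.0814] exp stud [0.4705 0.2676]
-4.55 [ 0.38  0.45 -0.41  0.72  0.   -2.68]
-94.55 [ 0.38  0.45 -0.41  0.72  0.   -1.11]
85.45 [ 0.38  0.45 -0.41  0.72  0.    2.03]
175.45 [ 0.38  0.45 -0.41  0.72  0.    0.46]
-49.55 [ 0.38  0.45 -0.41  0.72  0.   -1.9 ]
R [0.4372 0.0868 0.1163] 0.0 box [-0.0808 -0.0909] exp stud [0.4559 0.0842]
-4.55 [ 0.02  0.33 -0.61  0.64  0.   -3.04]
-94.55 [ 0.02  0.33 -0.61  0.64  0.   -1.47]
85.45 [ 0.02  0.33 -0.61  0.64  0.    1.67]
175.45 [ 0.02  0.33 -0.61  0.64  0.    0.1 ]
-49.55 [ 0.02  0.33 -0.61  0.64  0.   -2.25]
```

The right wing's tip triangulates to box (-0.081, -0.091), z 0.116. That matches the stud geometry, so I'll turn the right stud first and then the left.

```bash
cat > stud.py <<'E'
from h import *
def stud(y):
    x,yy=ap(BOX,(-.062,y)); y0=175.45
    q=q_down(np.radians(y0)); bot.set_gripper(.45)
    bot.move_pose([x,yy,.17],q)
    f0=np.array(bot.read_ft_force())
    hit=bot.move_linear([x,yy,.095],speed=.05,until_force=8);print("down hit",hit,np.round(bot.read_position(),4))
    if hit: bot.move_linear([x,yy,.17]);return
    bot.set_gripper(0.,grasp_force=40)
    print("width mm",85*bot.read_gripper_width(),np.round(bot.read_ft_force()-f0,1))
    hit=bot.move_linear([x,yy,.080],speed=.015,until_force=22)
    p=np.array(bot.read_position());print("pushed",hit,p.round(4),np.round(bot.read_ft_force()-f0,1))
    z=p[2]-.0005
    for k in range(1,10):
        bot.move_pose([x,yy,z],q_down(np.radians(y0-10*k)))
        if k in(1,2,4,6,9): print(10*k,np.round(bot.read_ft_force()-f0,1),np.round(bot.read_moment(),2),85*bot.read_gripper_width())
    bot.set_gripper(.45)
    bot.move_linear([x,yy,.18],speed=.1)
    print(np.round(bot.read_ft_force()-f0,1),bot.read_clock())
E
python3 -c "
from stud import *
stud(-.092)"
```

```text
down hit False [0.4562 0.0842 0.0953]
width mm 10.879336163542392 [-0.4  1.4  2.7]
pushed True [0.4561 0.0843 0.0853] [-3.7  1.  10.8]
10 [-3.6  0.6  9.7] [-0.01  0.59 -0.03] 11.268871480125986
20 [-2.9  0.4 10.1] [-0.14  0.66 -0.07] 11.171890657286387
40 [-3.4 -0.7 10.1] [-0.3   0.66 -0.06] 11.197205943511241
60 [-4.9 -1.4 11.6] [-0.44  0.78 -0.  ] 10.927831349009672
90 [-5.  -1.7 12.3] [-0.58  1.18 -0.09] 11.25507664207986
[-0.8  0.7 -0.9] 118.0167
```

Run:
```python
from stud import *
stud(.092)
c=ap(BOX,(-.062,0))
bot.move_pose([c[0]+.06,c[1],.27],q_down(0));w,cw=cam("wrist","st9")
M=np.linalg.inv(cw["M"])
for s in(.092,-.092):
    p=np.array([[*ap(BOX,(-.062,s)),.10]])
    u=cv2.projectPoints(p,cv2.Rodrigues(M[:3,:3])[0],M[:3,3],cw["K"],np.array([cw["k"],0,0,0.]))[0][0,0].astype(int)
    g=cv2.cvtColor(w,cv2.COLOR_BGR2GRAY)[u[1]-36:u[1]+36,u[0]-40:u[0]+40]
    print(s,u);print("\n".join("".join("#" if v<32 else "+" if v<60 else "." for v in r[::2]) for r in g[::3]))
print(bot.read_clock())
```

```text
down hit False [0.4707 0.2677 0.0953]
width mm 11.100875348942068 [-0.6  0.6  3.1]
pushed True [0.4707 0.2677 0.0854] [-3.2 -0.1 10.3]
10 [-3.4 -0.5  9.5] [-0.21  0.57 -0.03] 10.943151761894143
20 [-4.3 -0.8 10.3] [-0.15  0.51 -0.03] 11.252698863783502
40 [-3.4 -0.6 10.4] [-0.12  0.55 -0.06] 11.09629698442944
60 [-3.3 -1.2 10. ] [-0.16  0.57 -0.08] 11.199121216996506
90 [-3.5 -1.6 10.1] [-0.17  0.47 -0.03] 10.79114261522339
[-1.7  0.9 -1. ] 126.1917
0.092 [185 239]
........................................
........................................
........................................
........................................
...................+++++................
................++++++++++#+............
...............+########+####+..........
.............++###############+.........
.............+#################+........
............+##################+........
...........#####################........
..........######################........
.........#++###################+........
.........+++++++++++++++###+###.........
.........#++++++++++++++++++##..........
.............++
[... 663 characters left out ...]
.....#################.............
.........##################+............
.........###################............
........+###################............
........+####################...........
.........#####################..........
..........#####################.........
..........+####################.........
............+#################+.........
................+++.....................
.+......................................
+.+.....................................
+.+.....................................
++++....................................
+++++#####..............................
++.+++#####+............................
++++++######+...........................
130.3583
```

```bash
python3 -c "
from cell import bot
print(bot.close_job())"
```

```text
the job is handed in; nothing more can be done
None
```

I handed in the job at about 130 s with the lid shut and both studs pushed in and turned 90° clockwise; blade c lies flat in the box, but I could not confirm that blade b is lying properly, because my grip on it slipped over the box, it dropped in and was last seen level with the floor, and the later pictures no longer showed it clearly.

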